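Lock the bench block into its corner stop

ROBOT

A 6-joint arm with a two-finger parallel gripper is mounted at the origin on the work surface. World frame = base frame: x ahead of the robot, y to its left, z up, the work surface at z = 0. Lengths are in m, angles in rad, forces in N, time in s.
With the tool pointing down it reaches from about 0.425 to 0.95 m from the base axis. Payload 3.5 kg.
Tool frame: the origin (TCP) lies between the finger pads; the fingertips stand 14 mm ahead of it and the grasp point (between the pads) lies 5 mm behind it; z points along the fingers, y is the line along which they close (so a half turn about z gives the same grasp; the last joint's range is limited). The gripper opens to 85 mm and grips with 20 to 120 N. Pads are 22 mm wide; open, the fingers measure 114 mm over their backs; the gripper's body (76 mm by 85 mm) begins 54 mm behind the grasp point. The pads swing forward as they close: fully open they stand 13 mm farther back than shut.
Start: joints at [1.019, 0.286, 1.577, -0, 1.279, -0.15], TCP at [0.264, 0.621, 0.245] pointing down, gripper open.
Joint ranges: [-2.77, 2.77], [-0.9, 2.22], [0.21, 2.48], [-1.53, 4.67], [0.24, 2.81], [-2.84, 2.84]. Speed limits (rad/s): [2.79, 2.79, 3.14, 3.14, 3.14, 3.14].

INTERFACE

Orientations are given as a unit quaternion [x, y, z, w].
In Python, from plant import * gives the robot as it stands.
- The arm moves only by the tool step_arm, never from a script. Its argument "commands" is a list of rows, each an object of numbers: "gripper": the gripper's target within -1 to 1 (shut at 1, half-way at 0, fully open at -1); "x", "y", "z": the shift along the tool's x, y, z in mm; "spin": the turn about the tool's z in degrees. A call has exactly 10 rows; each row shifts and turns the commanded pose from where the row before left it, along the tool's axes as they then stand; what a row does not reach is not made up. A row lasts 1/10 s, in which the tool goes at most 50 mm and 8.59 degrees, less where a joint would pass 70% of its speed; a pose out of reach is approached as far as the arm can. A call with a gripper value outside its range is refused whole. The fingers move at their own pace and stop on an object; "force" is the grip in N (left out, the last holds). Time passes only in rows, so rows that do not move let the fingers close, or fill a call up. It gives the time, the measured TCP pose, the force, the opening and the grip force at its end, in the units of the state.
- get_state(): the state, without advancing time (a new reading comes with each control period).
- read_camera(name): name is "scene" or "top" or "wrist"; returns a dict with "color" (384x512x3 uint8, red, green, blue), "z_map" (384x512 float32, m along the optical axis (not along the pixel's ray), 0 where there is no reading), "fx", "fy", "cx", "cy" (pixels), "eye" and "attitude" of the camera in the world; the wrist camera has in their place "mount" (4x4, takes a point from camera to tool coordinates, whose origin is the TCP and whose axes are the flange's). Camera axes: x right, y up, looking along -z (the intrinsics and any distortion apply to the point x, -y, -z); pixel columns grow to the right and rows downward; lengths in m; the calibration is good to about 2 mm. A picture is of the moment at which its call begins: read the wrist's pose just before it.
- sign_off(): hands the job in; it is judged then, once.
The state is a dict: "time": time; "qpos": joint angles; "dq": joint speeds; "joint_efforts": joint torques, N m; "eef_pos": TCP position; "tcp_rot": TCP orientation; "contact_force": force on the tool from outside, world axes, zero at the start; "wrist_torque": the same for the moment, N m; "opening": opening from 0.0 (shut) to 1.0 (fully open); "finger_force": force on a finger pad.
Only numpy, scipy, OpenCV 4.12 (cv2) and the standard library are available. Lean on these libraries where they do the work, as an engineer would, in place of code of your own. Each camera call takes 0.05 s, during which the arm holds its last target. There are 200 camera calls.

TASK

Ready the steel bench block for hammering: push it along the bench until it sits flat against the wooden fence and hard up against the end stop, and slide the blue keeper along the fence until it touches the block's other side, so that the block is held snugly with no gaps. Only push with the fingers: do not lift or tip the block, leave everything else on the bench where it is, and finish with the hand clear.

Things in the scene. Friction and masses are not known exactly. Their poses are not given: they have to be found in the camera images.
- bench_block: square steel bench block 70 x 70 mm, 30 mm high in all (steel from 8 to 30 mm above the bench, on a 66 mm square rubber foot), 0.6 to 0.9 kg, loose on the bench; slides under about 3 to 7 N. Origin at the centre of its underside, z up, x and y square to its sides.
- fixture: wooden L-shaped stop, fixed. Origin at bench level on the fence's working face; x points squarely into the fence, y along it to the end stop. Fence: x 0 to 24, y -200 to 160 mm, 34 high; its working face is x = 0, the block goes on the x < 0 side. End stop: x -56 to 24, y 120 to 146 mm, 34 high; its face is y = 120 mm. A seated block has its centre at x -35, y 85 mm.
- corner (a point): the inside corner where the fence's and the end stop's faces meet, at bench level.
- keeper (a joint): travel in m of the blue keeper along the fence: grows towards the end stop (fixture +y), 0 to 0.150. Its face towards the stop lies at fixture y = -0.090 + travel, so it touches a fully seated block at 0.140. Starts at 0 to 0.030 (gap to the stop 210 to 180 mm). Slides stiffly (about 2 N), stays where left, and can push the block along in front of it.
- keeper_back (a point): middle of the keeper's back face (away from the end stop), 30 mm above the bench, 30 mm out from the fence face; moves with the keeper. Push here along fixture +y. The keeper is a blue block 26 mm thick along y, filling fixture x -59 to -1 mm, 2 to 48 mm high, with a saddle and a steel screw head over the fence up to 60 mm high.
- hammer: hammer with wooden handle, 240 mm long, lying; bystander, leave alone. Origin near the middle of its length, x along it towards its head or tip, handle to -x.
- bangle: brass ring, 68 mm outside, 10 mm high, lying behind the fence; bystander, leave alone. Origin at the middle of its underside.
- jar: small glass jar with black cap, 42 mm across, 55 mm tall; bystander, leave alone. Origin at the middle of its underside.
- punch: steel punch standing on end, 22 mm across, 62 mm tall; bystander, leave alone. Origin at the middle of its underside.
- tray: low open white tray 90 x 70 x 22 mm; bystander, leave alone. Origin at the middle of its underside.
- driver: screwdriver with orange handle, 160 mm long, lying; bystander, leave alone. Origin near the middle of its length, x along it towards its head or tip, handle to -x.
- cup: white cup, 60 mm across, 60 mm tall; bystander, leave alone. Origin at the middle of its underside.
Not all that is in view belongs to the job. What is shaped like the bench_block but orange or red is not meant.

How it is judged:
By the outcome, as a careful person would: the job done as asked, in the order asked, and still so for the second after the job is handed in, with the robot touching nothing.
It also fails if it takes over 51 s, if anything falls off the work surface, if the arm or the gripper's body presses on something with over 40 N, if the wrist force passes 120 N, or if a joint passes its speed limit or range.

## Working session

There is one attempt and no reset: what is moved stays moved. The work goes in short steps, Python scripts to look and compute and a tool call to move; the robot and the scene stay as the last step left them, time stands still between calls to the robot, and variables do not carry over. Pictures are saved under pics/ and viewed, at most 10 in all, crops included, and the job is handed in when it is done.

Besides the shell and the picture viewer there is one more tool, called after "Request:" as name(argument=value, ...) on one line, values as JSON. step_arm: Moves the arm, as the interface text tells. Its arguments: {"type":"object","properties":{"commands":{"type":"array"},"force":{"type":"number"}},"required":["commands"]}

```bash
mkdir -p pics; ls; cat > h.py <<'E'
from plant import *
import numpy as np, cv2
def save(n,c): cv2.imwrite('pics/'+n,c[:,:,::-1])
def world(r,u,v,R=None):
    z=r['z_map'][int(v),int(u)]
    p=np.array([(u-r['cx'])/r['fx']*z,-(v-r['cy'])/r['fy']*z,-z])
    return p
E
python3 - <<'E'
from h import *
import pickle
o={}
for n in ['scene','top']:
    r=read_camera(n); o[n]=r; print(n,{k:v for k,v in r.items() if k not in('color','z_map')})
pickle.dump(o,open('a.pkl','wb'))
save('top.png',cv2.resize(o['top']['color'],(800,600))); save('scene.png',cv2.resize(o['scene']['color'],(800,600)))
print(get_state())
E
```

```text
pics
scene {'fx': 440.11674421911977, 'fy': 440.11674421911977, 'cx': 249.76798711259642, 'cy': 191.52385688992337, 'eye': array([1.1050121 , 0.0207886 , 0.79379139]), 'attitude': array([0.21617223, 0.23035737, 0.70006134, 0.64040548])}
top {'fx': 431.7391731680664, 'fy': 431.7391731680664, 'cx': 255.65986104923255, 'cy': 192.54455658427366, 'eye': array([ 0.43354356, -0.01858171,  0.98698914]), 'attitude': array([-0.03607513,  0.03953354,  0.71426557, -0.69782547])}
{'time': 0.1, 'qpos': array([ 1.01900564e+00,  2.87123531e-01,  1.57802931e+00, -1.49601779e-06,
        1.27858751e+00, -1.49999371e-01]), 'dq': array([-0.00029491, -0.00137109, -0.00286827, -0.00018735,  0.00302693,
        0.00027207]), 'joint_efforts': array([ 2.15026113e-03, -4.07297802e+01, -2.93697238e+01, -5.09543077e-05,
        3.39362698e-03,  1.13539181e-05]), 'eef_pos': array([0.26364634, 0.62077345, 0.24405518]), 'tcp_rot': array([ 1.99546727e-01,  9.79887724e-01, -1.00865910e-03, -3.68450185e-04]), 'contact_force': array([-0.87255041, -0.48385321,  0.16736701]), 'wrist_torque': array([ 0.00473322, -0.0206178 ,  0.01121378]), 'finger_force': 0.0, 'opening': 0.9988509417470279}
```

View pics/top.png

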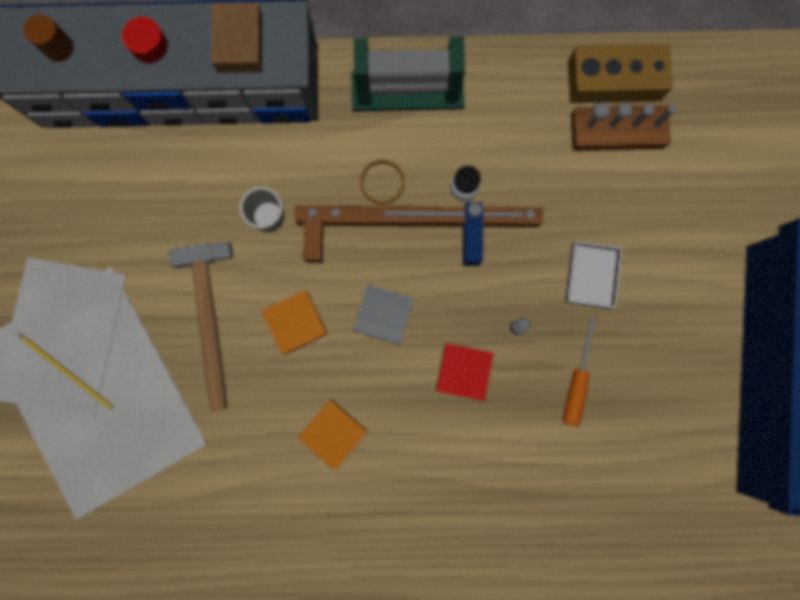

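View pics/scene.png

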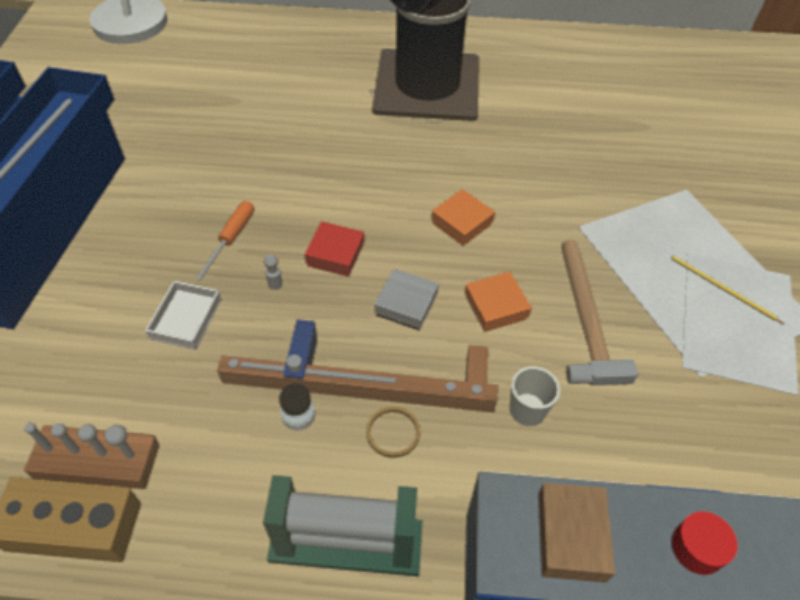

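The top picture (800 scale) shows a grey block at (384,313), the fence from (297,214) to (542,214), the end stop at (313,240), and the blue keeper at (473,233). The pieces that could be mistaken for the block are orange (294,321), orange (333,434) and red (465,371). I choose the grey one.

```bash
cat > h.py <<'E'
from plant import *
import numpy as np, cv2
from scipy.spatial.transform import Rotation as Ro
def save(n,c): cv2.imwrite('pics/'+n,c[:,:,::-1])
def cam(r):
    return Ro.from_quat(r['attitude']).as_matrix(), np.array(r['eye'])
def cloud(r,RT=None):
    R,e=RT or cam(r); z=r['z_map']; v,u=np.mgrid[:z.shape[0],:z.shape[1]]
    p=np.stack([(u-r['cx'])/r['fx']*z,-(v-r['cy'])/r['fy']*z,-z],-1)
    return p@R.T+e
def wrist():
    s=get_state(); r=read_camera('wrist'); T=np.eye(4); T[:3,:3]=Ro.from_quat(s['tcp_rot']).as_matrix(); T[:3,3]=s['eef_pos']
    M=T@np.array(r['mount']); return r,(M[:3,:3],M[:3,3])
def onplane(r,uv,h,RT=None):
    R,e=RT or cam(r); uv=np.atleast_2d(np.array(uv,float))
    d=np.c_[(uv[:,0]-r['cx'])/r['fx'],-(uv[:,1]-r['cy'])/r['fy'],-np.ones(len(uv))]@R.T
    return e+d*((h-e[2])/d[:,2])[:,None]
def box(P,m,lab):
    q=P[m]; (c,s,a)=cv2.minAreaRect((q[:,:2]*1000).astype(np.float32)); 
    print(lab,len(q),'c',np.round(c,1),'size',np.round(s,1),'ang',round(a,1),'z',np.round(np.percentile(q[:,2],[5,50,95])*1000,1))
E
cat > m.py <<'E'
from h import *; import pickle
o=pickle.load(open('a.pkl','rb'))
for n in ['top','scene']:
    r=o[n];P=cloud(r);c=r['color'].astype(int);hsv=cv2.cvtColor(r['color'],cv2.COLOR_RGB2HSV)
    print(n,'table z',np.round(np.median(P[...,2])*1000,1))
    def w(x0,x1,y0,y1):  # 800-scale rect
        m=np.zeros(c.shape[:2],bool); m[int(y0*.64):int(y1*.64),int(x0*.64):int(x1*.64)]=1; return m
    W={'top':dict(b=(345,420,275,350),f=(285,555,195,270),k=(455,490,190,270)),'scene':dict(b=(365,445,262,332),f=(210,505,340,415),k=(280,322,315,385))}[n]
    Z=P[...,2]
    box(P,w(*W['b'])&(Z>.022)&(Z<.04),'block')
    box(P,w(*W['f'])&(Z>.028)&(Z<.041)&(hsv[...,0]<20)&(hsv[...,1]>80),'fixture')
    fm=w(*W['f'])&(Z>.028)&(Z<.041)&(hsv[...,0]<20)&(hsv[...,1]>80)
    q=P[fm][:,:2]*1000
    # fence face = fit of lower edge away from stop
    for y in range(-260,220,20):
        t=q[(q[:,1]>y)&(q[:,1]<=y+20)]
        if len(t): print(y+10,np.round(t[:,0].min(),1),np.round(t[:,0].max(),1),end=' | ')
    print()
    box(P,w(*W['k'])&(Z>.04)&(Z<.054)&(hsv[...,0]>100)&(hsv[...,0]<130)&(hsv[...,1]>120),'keeper')
r=o['top']
save('crop.png',cv2.resize(r['color'][110:250,170:370],(800,560),interpolation=cv2.INTER_CUBIC))
E
python3 m.py
```

```text
top table z 0.8
block 986 c [518.9  -0. ] size [70. 70.] ang 72.3 z [27.5 30.1 32.9]
fixture 1544 c [635.8 -53.8] size [359.5  80.7] ang 88.8 z [30.4 33.8 36.7]
-230 645.4 669.6 | -210 644.9 669.2 | -190 646.5 670.2 | -170 646.7 670.4 | -150 646.9 671.0 | -110 648.1 672.1 | -90 648.8 672.7 | -70 648.8 673.1 | -50 649.7 673.3 | -30 650.6 673.4 | -10 651.5 674.1 | 10 651.5 674.9 | 30 652.4 675.8 | 50 652.8 675.3 | 70 653.4 678.7 | 90 598.4 678.8 | 110 598.7 679.5 | 130 654.6 678.7 | 
keeper 304 c [ 630.  -129.9] size [24.6 83.1] ang 85.2 z [44.4 47.6 50.7]
scene table z -0.9
block 857 c [520.1  -2. ] size [71. 73.] ang 72.4 z [25.2 28.3 30.4]
fixture 1716 c [636.3 -55.2] size [358.6  82.1] ang 88.4 z [29.4 32.1 34.4]
-230 647.0 671.0 | -210 646.7 671.3 | -190 647.3 672.2 | -170 648.0 673.1 | -150 649.6 673.4 | -130 649.0 674.2 | -110 649.7 675.2 | -90 650.0 675.0 | -70 649.8 675.8 | -50 652.0 676.7 | -30 651.5 676.8 | -10 653.6 678.5 | 10 653.3 677.9 | 30 654.5 679.0 | 50 655.0 679.7 | 70 656.6 680.7 | 90 599.7 680.8 | 110 599.6 682.0 | 130 657.8 681.2 | 
keeper 1 c [ 641.7 -142.1] size [0. 0.] ang 0.0 z [45.6 45.6 45.6]
```

View pics/crop.png

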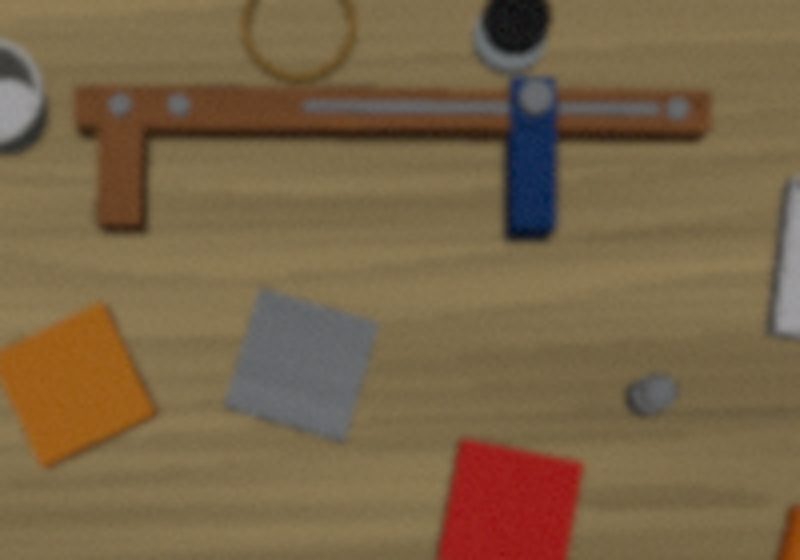

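The crop confirms that the grey block at (302,365) is plain steel, turned about 16° to the fence. The path to the fence is clear.

In the world frame (mm), the fixture origin is about (652.6, -34.9) and its yaw is -1.6°. In fixture coordinates the block is at (-134, 30), and the keeper travel is about 7 mm.

I will push the block squarely into the fence with two half-open fingers.

Request:
step_arm(commands=[{"spin": -7.1, "gripper": 0}, {"spin": -7.1, "gripper": 0}, {"spin": -7.2, "gripper": 0}, {"x": -16, "y": -44, "gripper": 0}, {"x": -16, "y": -44, "gripper": 0}, {"x": -16, "y": -44, "gripper": 0}, {"x": -16, "y": -44, "gripper": 0}, {"x": -16, "y": -44, "gripper": 0}, {"x": -16, "y": -44, "gripper": 0}, {"x": -16, "y": -44, "gripper": 0}], force=20)

```text
invalid input
```

Request:
step_arm(commands=[{"x": -16, "y": -44, "gripper": 0}, {"x": -16, "y": -44, "gripper": 0}, {"x": -16, "y": -44, "gripper": 0}, {"x": -16, "y": -44, "z": 20, "gripper": 0}, {"x": -16, "y": -44, "z": 20, "gripper": 0}, {"x": -10, "y": -44, "z": 20, "gripper": 0}, {"y": -44, "z": 20, "gripper": 0}, {"z": 20, "gripper": 0}, {"gripper": 0}, {"gripper": 0}])

```text
invalid input
```

```bash
cat > st.py <<'E'
from h import *
O=np.array([652.6,-34.9]);t=np.radians(-1.6);F=np.array([[np.cos(t),np.sin(t)],[-np.sin(t),np.cos(t)]])
s=get_state();R=Ro.from_quat(s['tcp_rot']).as_matrix()
print('t',s['time'],'world',np.round(s['eef_pos']*1000,1),'fix',np.round(F@(s['eef_pos'][:2]*1000-O),1),'yaw_y',np.degrees(np.arctan2(R[1,1],R[0,1])).round(2),'tilt',np.round(R[:,2],3),'open',round(s['opening'],3),'F',np.round(s['contact_force'],1))
E
python3 st.py; python3 - <<'E'
from h import *
r,RT=wrist(); save('w1.png',r['color'])
E
```

```text
t 0.1 world [263.6 620.8 244.1] fix [-407.1  644.6] yaw_y 66.98 tilt [-0.001 -0.002 -1.   ] open 0.999 F [-0.9 -0.5  0.2]
```

View pics/w1.png

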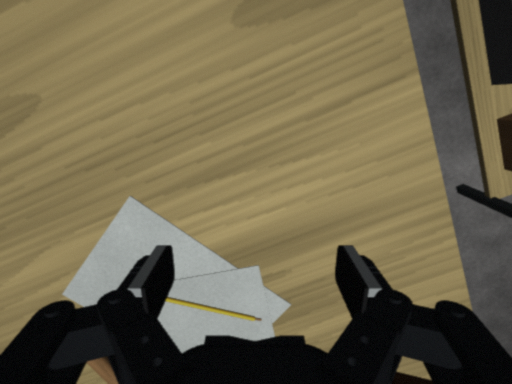

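The wrist view shows only the paper and the open fingers, so the arm has not moved. Both calls were refused, probably because each row needs all five fields.

Request:
step_arm(commands=[{"x": 0, "y": 0, "z": 0, "spin": -7.1, "gripper": 0}, {"x": 0, "y": 0, "z": 0, "spin": -7.1, "gripper": 0}, {"x": 0, "y": 0, "z": 0, "spin": -7.2, "gripper": 0}, {"x": -16, "y": -44, "z": 0, "spin": 0, "gripper": 0}, {"x": -16, "y": -44, "z": 0, "spin": 0, "gripper": 0}, {"x": -16, "y": -44, "z": 0, "spin": 0, "gripper": 0}, {"x": -16, "y": -44, "z": 0, "spin": 0, "gripper": 0}, {"x": -16, "y": -44, "z": 0, "spin": 0, "gripper": 0}, {"x": -16, "y": -44, "z": 0, "spin": 0, "gripper": 0}, {"x": -16, "y": -44, "z": 0, "spin": 0, "gripper": 0}], force=20)

```text
time: 1.15
eef_pos: [0.3672, 0.3084, 0.2451]
tcp_rot: [0.014, 1.0, -0.0, 0.0]
contact_force: [1.5, -0.9, 0.0]
opening: 0.499
finger_force: 0.0
```

Request:
step_arm(commands=[{"x": -16, "y": -44, "z": 0, "spin": 0, "gripper": 0}, {"x": -16, "y": -44, "z": 0, "spin": 0, "gripper": 0}, {"x": -16, "y": -44, "z": 0, "spin": 0, "gripper": 0}, {"x": -16, "y": -44, "z": 15, "spin": 0, "gripper": 0}, {"x": -16, "y": -44, "z": 15, "spin": 0, "gripper": 0}, {"x": -16, "y": -44, "z": 20, "spin": 0, "gripper": 0}, {"x": 0, "y": -38, "z": 20, "spin": 0, "gripper": 0}, {"x": 0, "y": 0, "z": 20, "spin": 0, "gripper": 0}, {"x": 0, "y": 0, "z": 0, "spin": 0, "gripper": 0}, {"x": 0, "y": 0, "z": 0, "spin": 0, "gripper": 0}])

```text
time: 2.15
eef_pos: [0.4541, 0.0066, 0.1556]
tcp_rot: [0.014, 1.0, 0.0, -0.0]
contact_force: [0.1, 0.3, 0.5]
opening: 0.5
finger_force: 0.0
```

```bash
python3 st.py; python3 - <<'E'
from h import *
r,RT=wrist(); save('w2.png',r['color']); P=cloud(r,RT)
Z=P[...,2]; hsv=cv2.cvtColor(r['color'],cv2.COLOR_RGB2HSV)
m=(abs(P[...,0]-.519)<.055)&(abs(P[...,1])<.055)&(Z>.022)&(Z<.04)&(hsv[...,1]<70)
box(P,m,'block')
E
```

```text
t 2.15 world [454.1   6.6 155.6] fix [-199.6   35.9] yaw_y 88.38 tilt [-0.001  0.    -1.   ] open 0.5 F [0.1 0.3 0.5]
block 4162 c [518.8  -0.9] size [70.1 70.9] ang 71.9 z [28.3 29.8 30.8]
```

View pics/w2.png

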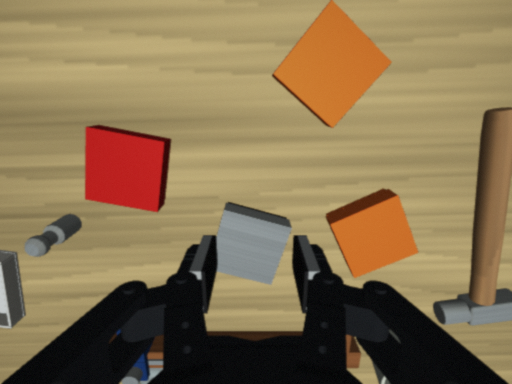

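The wrist view shows the grey block at (253,242) ahead of the fingers, with clear floor beneath them. The block is at world (518.8, -0.9), as measured before. Next I descend and push.

Request:
step_arm(commands=[{"x": 0, "y": -6, "z": 30, "spin": 0, "gripper": 0}, {"x": 0, "y": 0, "z": 40, "spin": 0, "gripper": 0}, {"x": 0, "y": 0, "z": 35, "spin": 0, "gripper": 0}, {"x": 0, "y": 0, "z": 15, "spin": 0, "gripper": 0}, {"x": 0, "y": 0, "z": 10, "spin": 0, "gripper": 0}, {"x": 0, "y": 0, "z": 0, "spin": 0, "gripper": 0}, {"x": -10, "y": 0, "z": 0, "spin": 0, "gripper": 0}, {"x": -10, "y": 0, "z": 0, "spin": 0, "gripper": 0}, {"x": -10, "y": 0, "z": 0, "spin": 0, "gripper": 0}, {"x": 0, "y": 0, "z": 0, "spin": 0, "gripper": 0}])

```text
time: 3.2
eef_pos: [0.487, -0.0009, 0.027]
tcp_rot: [0.014, 1.0, -0.0, 0.002]
contact_force: [-0.1, -0.2, 0.8]
opening: 0.504
finger_force: 0.0
```

```bash
python3 st.py
```

```text
t 3.2 world [487.   -0.9  27. ] fix [-166.5   29.4] yaw_y 88.37 tilt [ 0.004 -0.001 -1.   ] open 0.504 F [-0.1 -0.2  0.8]
```

Request:
step_arm(commands=[{"x": -5, "y": 0, "z": 2, "spin": 0, "gripper": 0}, {"x": -6, "y": 0, "z": 1, "spin": 0, "gripper": 0}, {"x": -6, "y": 0, "z": 0, "spin": 0, "gripper": 0}, {"x": -6, "y": 0, "z": 0, "spin": 0, "gripper": 0}, {"x": -6, "y": 0, "z": 0, "spin": 0, "gripper": 0}, {"x": -6, "y": 0, "z": 0, "spin": 0, "gripper": 0}, {"x": -6, "y": 0, "z": 0, "spin": 0, "gripper": 0}, {"x": -6, "y": 0, "z": 0, "spin": 0, "gripper": 0}, {"x": -6, "y": 0, "z": 0, "spin": 0, "gripper": 0}, {"x": -6, "y": 0, "z": 0, "spin": 0, "gripper": 0}])

```text
time: 4.2
eef_pos: [0.5421, -0.0017, 0.0222]
tcp_rot: [0.014, 1.0, 0.0, -0.002]
contact_force: [-6.7, 0.8, 3.5]
opening: 0.504
finger_force: 2.7
```

```bash
python3 st.py; cat > tb.py <<'E'
from h import *; import sys
O=np.array([652.6,-34.9]);t=np.radians(-1.6);F=np.array([[np.cos(t),np.sin(t)],[-np.sin(t),np.cos(t)]])
for n in ['top','scene']:
    r=read_camera(n); P=cloud(r); P[...,:2]=(P[...,:2]*1000-O)@F.T/1000; Z=P[...,2]
    hsv=cv2.cvtColor(r['color'],cv2.COLOR_RGB2HSV); H,S,V=[hsv[...,i] for i in range(3)]
    m=(P[...,0]>-.16)&(P[...,0]<.004)&(P[...,1]>-.08)&(P[...,1]<.121)&(Z>.022)&(Z<.036)&(S<70)&(V>70)
    if m.sum()>20: box(P,m,n+' block')
    m=(P[...,0]>-.07)&(P[...,0]<-.002)&(P[...,1]>-.13)&(P[...,1]<.1)&(Z>.040)&(Z<.054)&(H>100)&(H<130)&(S>120)
    if m.sum()>20: box(P,m,n+' keeper')
    if len(sys.argv)>1 and n==sys.argv[1]: save(sys.argv[2],cv2.resize(r['color'][100:250,150:370] if n=='top' else r['color'][150:280,130:370],(800,540),interpolation=cv2.INTER_CUBIC))
E
python3 tb.py top t2.png
```

```text
t 4.2 world [542.1  -1.7  22.2] fix [-111.3   30.1] yaw_y 88.41 tilt [-0.004  0.001 -1.   ] open 0.504 F [-6.7  0.8  3.5]
top keeper 272 c [-31.8 -95.5] size [24.2 58.9] ang 88.7 z [44.6 47.4 50.6]
scene block 992 c [-54.1  48.7] size [116.5  93.9] ang 1.7 z [25.6 28.2 30.6]
```

View pics/t2.png

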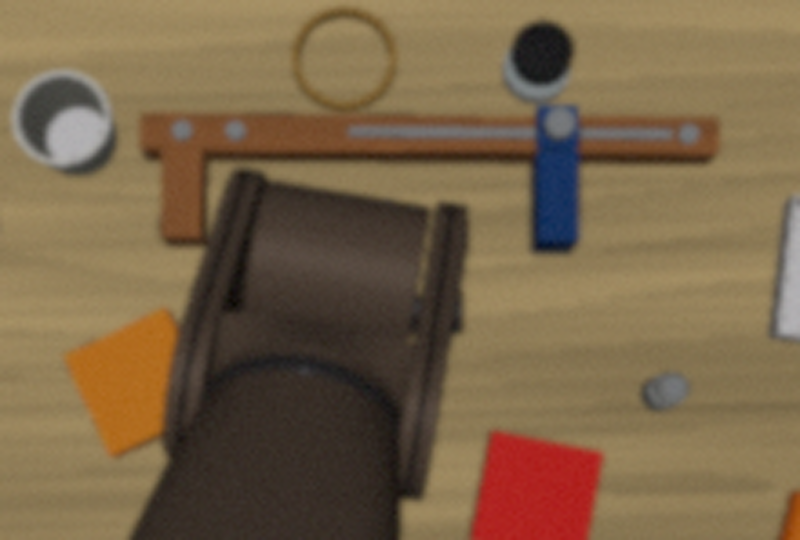

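The arm hides the block in the top view, the fingers are behind it and nothing else has moved. The scene camera still sees the block, and the push force of 6.7 N is as expected.

Request:
step_arm(commands=[{"x": -5, "y": 0, "z": 0, "spin": 0, "gripper": 0}, {"x": -5, "y": 0, "z": 0, "spin": 0, "gripper": 0}, {"x": -5, "y": 0, "z": 0, "spin": 0, "gripper": 0}, {"x": -4, "y": 0, "z": 0, "spin": 0, "gripper": 0}, {"x": -3, "y": 0, "z": 0, "spin": 0, "gripper": 0}, {"x": 0, "y": 0, "z": 0, "spin": 0, "gripper": 0}, {"x": 0, "y": 0, "z": 0, "spin": 0, "gripper": 0}, {"x": 0, "y": 0, "z": 0, "spin": 0, "gripper": 0}, {"x": 0, "y": 0, "z": 0, "spin": 0, "gripper": 0}, {"x": 0, "y": 0, "z": 0, "spin": 0, "gripper": 0}])

```text
time: 5.3
eef_pos: [0.5657, -0.0029, 0.0232]
tcp_rot: [0.014, 1.0, -0.0, 0.001]
contact_force: [0.1, 0.5, -1.0]
opening: 0.498
finger_force: 0.2
```

```bash
sed -i 's/    if m.sum()>20: box(P,m,n+. block.)/    k,L,stt,_=cv2.connectedComponentsWithStats((m\&(P[...,0]<-.003)).astype(np.uint8)); m=L==1+np.argmax(stt[1:,4]) if k>1 else m\n&/' tb.py; python3 st.py; python3 tb.py scene s2.png
```

```text
t 5.3 world [565.7  -2.9  23.2] fix [-87.7  29.6] yaw_y 88.37 tilt [ 0.002 -0.    -1.   ] open 0.498 F [ 0.1  0.5 -1. ]
top keeper 271 c [-31.9 -95.3] size [23.4 59.3] ang 86.9 z [44.4 47.4 50.3]
scene block 1028 c [-43.  37.] size [77.5 70.4] ang 0.7 z [25.6 28.2 30.5]
```

View pics/s2.png

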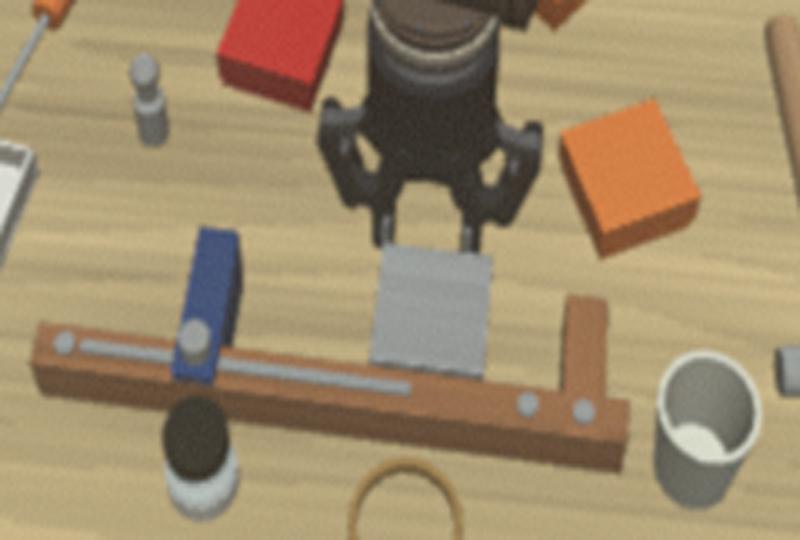

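The block at (433,310) in the crop is now square to the fence, with a few mm left to go. I push on gently until contact.

Request:
step_arm(commands=[{"x": -3, "y": 0, "z": 0, "spin": 0, "gripper": 0}, {"x": -2, "y": 0, "z": 0, "spin": 0, "gripper": 0}, {"x": -1, "y": 0, "z": 0, "spin": 0, "gripper": 0}, {"x": -1, "y": 0, "z": 0, "spin": 0, "gripper": 0}, {"x": 0, "y": 0, "z": 0, "spin": 0, "gripper": 0}, {"x": 0, "y": 0, "z": 0, "spin": 0, "gripper": 0}, {"x": 0, "y": 0, "z": 0, "spin": 0, "gripper": 0}, {"x": 0, "y": 0, "z": 0, "spin": 0, "gripper": 0}, {"x": 0, "y": 0, "z": 0, "spin": 0, "gripper": 0}, {"x": 0, "y": 0, "z": 0, "spin": 0, "gripper": 0}])

```text
time: 6.4
eef_pos: [0.5707, -0.0027, 0.0226]
tcp_rot: [0.014, 1.0, 0.0, -0.002]
contact_force: [-5.8, 0.8, 3.8]
opening: 0.502
finger_force: 2.8
```

Request:
step_arm(commands=[{"x": -1, "y": 0, "z": 0, "spin": 0, "gripper": 0}, {"x": -1, "y": 0, "z": 0, "spin": 0, "gripper": 0}, {"x": 0, "y": 0, "z": 0, "spin": 0, "gripper": 0}, {"x": 0, "y": 0, "z": 0, "spin": 0, "gripper": 0}, {"x": 0, "y": 0, "z": 0, "spin": 0, "gripper": 0}, {"x": 0, "y": 0, "z": 0, "spin": 0, "gripper": 0}, {"x": 0, "y": 0, "z": 0, "spin": 0, "gripper": 0}, {"x": 0, "y": 0, "z": 0, "spin": 0, "gripper": 0}, {"x": 0, "y": 0, "z": 0, "spin": 0, "gripper": 0}, {"x": 0, "y": 0, "z": 0, "spin": 0, "gripper": 0}])

```text
time: 7.4
eef_pos: [0.5708, -0.0026, 0.0223]
tcp_rot: [0.014, 1.0, 0.0, -0.005]
contact_force: [-10.5, 0.2, 7.2]
opening: 0.496
finger_force: 5.3
```

```bash
python3 st.py; python3 tb.py
```

```text
t 7.4 world [570.8  -2.6  22.3] fix [-82.7  30. ] yaw_y 88.42 tilt [-0.01   0.001 -1.   ] open 0.496 F [-10.5   0.2   7.2]
top keeper 277 c [-31.8 -95.9] size [24.2 59. ] ang 89.3 z [44.7 47.7 50.3]
scene block 962 c [-39.8  37. ] size [73.6 70. ] ang 0.0 z [26.1 28.3 30.6]
```

The block has stopped against the fence: the tool stalled as the force rose to 10 N. I lift off, turn the tool 90° and go between the keeper and the block.

Request:
step_arm(commands=[{"x": 12, "y": 0, "z": 0, "spin": 0, "gripper": 0}, {"x": 0, "y": 0, "z": -40, "spin": 0, "gripper": 0.3}, {"x": 0, "y": 0, "z": -40, "spin": 0, "gripper": 0.3}, {"x": -15, "y": -25, "z": 0, "spin": 0, "gripper": 0.3}, {"x": -20, "y": -25, "z": 0, "spin": 0, "gripper": 0.3}, {"x": 0, "y": 0, "z": 0, "spin": 8, "gripper": 0.3}, {"x": 0, "y": 0, "z": 0, "spin": 8, "gripper": 0.3}, {"x": 0, "y": 0, "z": 0, "spin": 8, "gripper": 0.3}, {"x": 0, "y": 0, "z": 0, "spin": 8, "gripper": 0.3}, {"x": 0, "y": 0, "z": 0, "spin": 8, "gripper": 0.3}])

```text
time: 8.5
eef_pos: [0.596, -0.0537, 0.1029]
tcp_rot: [0.358, 0.934, 0.0, 0.001]
contact_force: [-0.4, -0.1, 0.4]
opening: 0.353
finger_force: 0.0
```

Request:
step_arm(commands=[{"x": 0, "y": 0, "z": 0, "spin": 8, "gripper": 0.3}, {"x": 0, "y": 0, "z": 0, "spin": 8, "gripper": 0.3}, {"x": 0, "y": 0, "z": 0, "spin": 8, "gripper": 0.3}, {"x": 0, "y": 0, "z": 0, "spin": 8, "gripper": 0.3}, {"x": 0, "y": 0, "z": 0, "spin": 8, "gripper": 0.3}, {"x": 0, "y": 0, "z": 0, "spin": 8, "gripper": 0.3}, {"x": 0, "y": 0, "z": 0, "spin": 2, "gripper": 0.3}, {"x": 0, "y": 0, "z": 0, "spin": 0, "gripper": 0.3}, {"x": 0, "y": 0, "z": 0, "spin": 0, "gripper": 0.3}, {"x": 0, "y": 0, "z": 0, "spin": 0, "gripper": 0.3}])

```text
time: 9.5
eef_pos: [0.5958, -0.0537, 0.1027]
tcp_rot: [0.717, 0.697, 0.0, 0.0]
contact_force: [-0.1, -0.3, 0.4]
opening: 0.35
finger_force: 0.0
```

```bash
python3 st.py; python3 tb.py
```

```text
t 9.5 world [595.8 -53.7 102.7] fix [-56.3 -20.3] yaw_y -1.59 tilt [ 0.001 -0.    -1.   ] open 0.35 F [-0.1 -0.3  0.4]
scene block 933 c [-37.1  37. ] size [69.9 68. ] ang 89.9 z [26.2 28.3 30.5]
```

Request:
step_arm(commands=[{"x": 0, "y": 18, "z": 0, "spin": 0, "gripper": 0.3}, {"x": 0, "y": 0, "z": 30, "spin": 0, "gripper": 0.3}, {"x": 0, "y": 0, "z": 25, "spin": 0, "gripper": 0.3}, {"x": 0, "y": 0, "z": 13, "spin": 0, "gripper": 0.3}, {"x": 0, "y": 0, "z": 10, "spin": 0, "gripper": 0.3}, {"x": 0, "y": 0, "z": 0, "spin": 0, "gripper": 0.3}, {"x": 6, "y": 0, "z": 0, "spin": 0, "gripper": 0.3}, {"x": 6, "y": 0, "z": 0, "spin": 0, "gripper": 0.3}, {"x": 6, "y": 0, "z": 0, "spin": 0, "gripper": 0.3}, {"x": 0, "y": 0, "z": 0, "spin": 0, "gripper": 0.3}])

```text
time: 10.6
eef_pos: [0.6152, -0.0356, 0.026]
tcp_rot: [0.717, 0.697, 0.001, 0.001]
contact_force: [0.4, -0.1, 0.6]
opening: 0.349
finger_force: 0.3
```

```bash
python3 st.py; python3 tb.py
```

```text
t 10.6 world [615.2 -35.6  26. ] fix [-37.4  -1.8] yaw_y -1.57 tilt [ 0.003 -0.001 -1.   ] open 0.349 F [ 0.4 -0.1  0.6]
top keeper 271 c [-31.7 -96. ] size [24.3 58.9] ang 89.4 z [44.6 47.7 50.3]
scene block 929 c [-37.2  43.5] size [70.1 68.4] ang 89.9 z [26.1 28.2 30.5]
```

The block is following squarely, still at 90°. About 40 mm remains to the stop.

Request:
step_arm(commands=[{"x": 4, "y": 0, "z": 0, "spin": 0, "gripper": 0.3}, {"x": 5, "y": 0, "z": 0, "spin": 0, "gripper": 0.3}, {"x": 5, "y": 0, "z": 0, "spin": 0, "gripper": 0.3}, {"x": 5, "y": 0, "z": 0, "spin": 0, "gripper": 0.3}, {"x": 5, "y": 0, "z": 0, "spin": 0, "gripper": 0.3}, {"x": 5, "y": 0, "z": 0, "spin": 0, "gripper": 0.3}, {"x": 3, "y": 0, "z": 0, "spin": 0, "gripper": 0.3}, {"x": 2, "y": 0, "z": 0, "spin": 0, "gripper": 0.3}, {"x": 1, "y": 0, "z": 0, "spin": 0, "gripper": 0.3}, {"x": 0, "y": 0, "z": 0, "spin": 0, "gripper": 0.3}])

```text
time: 11.7
eef_pos: [0.6156, -0.0016, 0.0252]
tcp_rot: [0.717, 0.697, -0.0, 0.001]
contact_force: [-0.8, -4.8, 3.5]
opening: 0.352
finger_force: 2.4
```

Request:
step_arm(commands=[{"x": 1, "y": 0, "z": 0, "spin": 0, "gripper": 0.3}, {"x": 1, "y": 0, "z": 0, "spin": 0, "gripper": 0.3}, {"x": 1, "y": 0, "z": 0, "spin": 0, "gripper": 0.3}, {"x": 1, "y": 0, "z": 0, "spin": 0, "gripper": 0.3}, {"x": 0, "y": 0, "z": 0, "spin": 0, "gripper": 0.3}, {"x": 0, "y": 0, "z": 0, "spin": 0, "gripper": 0.3}, {"x": 0, "y": 0, "z": 0, "spin": 0, "gripper": 0.3}, {"x": 0, "y": 0, "z": 0, "spin": 0, "gripper": 0.3}, {"x": 0, "y": 0, "z": 0, "spin": 0, "gripper": 0.3}, {"x": 0, "y": 0, "z": 0, "spin": 0, "gripper": 0.3}])

```text
time: 12.7
eef_pos: [0.6157, 0.0023, 0.0252]
tcp_rot: [0.717, 0.697, -0.0, 0.001]
contact_force: [0.8, -5.8, 3.1]
opening: 0.351
finger_force: 2.6
```

```bash
python3 st.py; python3 tb.py
```

```text
t 12.7 world [615.7   2.3  25.2] fix [-37.9  36.1] yaw_y -1.62 tilt [ 0.001 -0.001 -1.   ] open 0.351 F [ 0.8 -5.8  3.1]
top keeper 270 c [-31.9 -95.3] size [23.9 59.2] ang 87.0 z [44.3 47.6 50.5]
scene block 905 c [-37.8  81.6] size [69.7 69.4] ang 89.9 z [26.2 28.2 30.4]
```

Request:
step_arm(commands=[{"x": 1, "y": 0, "z": 0, "spin": 0, "gripper": 0.3}, {"x": 1, "y": 0, "z": 0, "spin": 0, "gripper": 0.3}, {"x": 1, "y": 0, "z": 0, "spin": 0, "gripper": 0.3}, {"x": 1, "y": 0, "z": 0, "spin": 0, "gripper": 0.3}, {"x": 0, "y": 0, "z": 0, "spin": 0, "gripper": 0.3}, {"x": 0, "y": 0, "z": 0, "spin": 0, "gripper": 0.3}, {"x": 0, "y": 0, "z": 0, "spin": 0, "gripper": 0.3}, {"x": 0, "y": 0, "z": 0, "spin": 0, "gripper": 0.3}, {"x": 0, "y": 0, "z": 0, "spin": 0, "gripper": 0.3}, {"x": 0, "y": 0, "z": 0, "spin": 0, "gripper": 0.3}])

```text
time: 13.8
eef_pos: [0.6158, 0.0048, 0.0252]
tcp_rot: [0.717, 0.697, -0.001, 0.001]
contact_force: [-1.4, -10.4, 3.5]
opening: 0.351
finger_force: 4.8
```

Request:
step_arm(commands=[{"x": 1, "y": 0, "z": 0, "spin": 0, "gripper": 0.3}, {"x": 1, "y": 0, "z": 0, "spin": 0, "gripper": 0.3}, {"x": 0, "y": 0, "z": 0, "spin": 0, "gripper": 0.3}, {"x": 0, "y": 0, "z": 0, "spin": 0, "gripper": 0.3}, {"x": 0, "y": 0, "z": 0, "spin": 0, "gripper": 0.3}, {"x": 0, "y": 0, "z": 0, "spin": 0, "gripper": 0.3}, {"x": 0, "y": 0, "z": 0, "spin": 0, "gripper": 0.3}, {"x": 0, "y": 0, "z": 0, "spin": 0, "gripper": 0.3}, {"x": 0, "y": 0, "z": 0, "spin": 0, "gripper": 0.3}, {"x": 0, "y": 0, "z": 0, "spin": 0, "gripper": 0.3}])

```text
time: 14.8
eef_pos: [0.6158, 0.0049, 0.0253]
tcp_rot: [0.717, 0.697, -0.002, 0.002]
contact_force: [-2.8, -15.0, 4.2]
opening: 0.346
finger_force: 7.7
```

```bash
python3 st.py; python3 tb.py
```

```text
t 14.8 world [615.8   4.9  25.3] fix [-37.9  38.8] yaw_y -1.56 tilt [ 0.    -0.006 -1.   ] open 0.346 F [ -2.8 -15.    4.2]
top keeper 274 c [-31.7 -95.8] size [24.6 58.9] ang 89.0 z [44.5 47.7 50.4]
scene block 908 c [-37.   84.9] size [68.  70.1] ang 0.4 z [26.1 28.3 30.5]
```

The block has stalled against the stop at 15 N. Now I press it to the fence once more at this position.

Request:
step_arm(commands=[{"x": -12, "y": 0, "z": 0, "spin": 0, "gripper": 0.3}, {"x": 0, "y": 0, "z": -40, "spin": 0, "gripper": 0.3}, {"x": 0, "y": 0, "z": -40, "spin": 0, "gripper": 0.3}, {"x": 25, "y": -35, "z": 0, "spin": 0, "gripper": 0.3}, {"x": 22, "y": -35, "z": 0, "spin": 0, "gripper": 0.3}, {"x": 0, "y": 0, "z": 0, "spin": -8, "gripper": 0.3}, {"x": 0, "y": 0, "z": 0, "spin": -8, "gripper": 0.3}, {"x": 0, "y": 0, "z": 0, "spin": -8, "gripper": 0.3}, {"x": 0, "y": 0, "z": 0, "spin": -8, "gripper": 0.3}, {"x": 0, "y": 0, "z": 0, "spin": -8, "gripper": 0.3}])

```text
time: 15.9
eef_pos: [0.5456, 0.047, 0.1039]
tcp_rot: [0.433, 0.901, 0.001, -0.001]
contact_force: [-0.9, 0.3, 0.3]
opening: 0.348
finger_force: 0.0
```

Request:
step_arm(commands=[{"x": 0, "y": 0, "z": 0, "spin": -8, "gripper": 0.3}, {"x": 0, "y": 0, "z": 0, "spin": -8, "gripper": 0.3}, {"x": 0, "y": 0, "z": 0, "spin": -8, "gripper": 0.3}, {"x": 0, "y": 0, "z": 0, "spin": -8, "gripper": 0.3}, {"x": 0, "y": 0, "z": 0, "spin": -8, "gripper": 0.3}, {"x": 0, "y": 0, "z": 0, "spin": -8, "gripper": 0.3}, {"x": 0, "y": 0, "z": 0, "spin": -2, "gripper": 0.3}, {"x": 0, "y": 0, "z": 0, "spin": 0, "gripper": 0.3}, {"x": 0, "y": 0, "z": 0, "spin": 0, "gripper": 0.3}, {"x": 0, "y": 0, "z": 0, "spin": 0, "gripper": 0.3}])

```text
time: 16.9
eef_pos: [0.5462, 0.0462, 0.1044]
tcp_rot: [0.014, 1.0, 0.0, -0.0]
contact_force: [0.1, -1.1, 0.2]
opening: 0.352
finger_force: 0.0
```

```bash
python3 st.py; python3 tb.py
```

```text
t 16.9 world [546.2  46.2 104.4] fix [-108.6   78.1] yaw_y 88.34 tilt [-0.001  0.001 -1.   ] open 0.352 F [ 0.1 -1.1  0.2]
top keeper 274 c [-31.7 -95.3] size [24.2 59.2] ang 87.4 z [44.6 47.4 50.3]
scene block 955 c [-37.   84.5] size [67.7 70.7] ang 0.1 z [26.1 28.2 30.5]
```

Request:
step_arm(commands=[{"x": 0, "y": 3, "z": 30, "spin": 0, "gripper": 0.3}, {"x": 0, "y": 0, "z": 25, "spin": 0, "gripper": 0.3}, {"x": 0, "y": 0, "z": 15, "spin": 0, "gripper": 0.3}, {"x": 0, "y": 0, "z": 9, "spin": 0, "gripper": 0.3}, {"x": -8, "y": 0, "z": 0, "spin": 0, "gripper": 0.3}, {"x": -8, "y": 0, "z": 0, "spin": 0, "gripper": 0.3}, {"x": -5, "y": 0, "z": 0, "spin": 0, "gripper": 0.3}, {"x": -2, "y": 0, "z": 0, "spin": 0, "gripper": 0.3}, {"x": 0, "y": 0, "z": 0, "spin": 0, "gripper": 0.3}, {"x": 0, "y": 0, "z": 0, "spin": 0, "gripper": 0.3}])

```text
time: 18.0
eef_pos: [0.5696, 0.0482, 0.0259]
tcp_rot: [0.014, 1.0, -0.0, 0.0]
contact_force: [-0.5, -0.0, 0.1]
opening: 0.352
finger_force: 0.0
```

Request:
step_arm(commands=[{"x": -1, "y": 0, "z": 0, "spin": 0, "gripper": 0.3}, {"x": -1, "y": 0, "z": 0, "spin": 0, "gripper": 0.3}, {"x": -1, "y": 0, "z": 0, "spin": 0, "gripper": 0.3}, {"x": -1, "y": 0, "z": 0, "spin": 0, "gripper": 0.3}, {"x": -1, "y": 0, "z": 0, "spin": 0, "gripper": 0.3}, {"x": 0, "y": 0, "z": 0, "spin": 0, "gripper": 0.3}, {"x": 0, "y": 0, "z": 0, "spin": 0, "gripper": 0.3}, {"x": 0, "y": 0, "z": 0, "spin": 0, "gripper": 0.3}, {"x": 0, "y": 0, "z": 0, "spin": 0, "gripper": 0.3}, {"x": 0, "y": 0, "z": 0, "spin": 0, "gripper": 0.3}])

```text
time: 19.0
eef_pos: [0.5723, 0.0481, 0.0252]
tcp_rot: [0.014, 1.0, 0.0, -0.003]
contact_force: [-6.1, -0.9, 3.9]
opening: 0.348
finger_force: 3.2
```

```bash
python3 st.py; python3 tb.py
```

```text
t 19.0 world [572.3  48.1  25.2] fix [-82.6  80.7] yaw_y 88.39 tilt [-0.006  0.    -1.   ] open 0.348 F [-6.1 -0.9  3.9]
top keeper 272 c [-31.7 -95.2] size [24.6 59. ] ang 87.4 z [44.4 47.5 50.4]
scene block 982 c [-39.6  84.4] size [70.6 72.9] ang 89.9 z [25.9 28.3 30.7]
```

Request:
step_arm(commands=[{"x": -1, "y": 0, "z": 0, "spin": 0, "gripper": 0.3}, {"x": -1, "y": 0, "z": 0, "spin": 0, "gripper": 0.3}, {"x": 0, "y": 0, "z": 0, "spin": 0, "gripper": 0.3}, {"x": 0, "y": 0, "z": 0, "spin": 0, "gripper": 0.3}, {"x": 0, "y": 0, "z": 0, "spin": 0, "gripper": 0.3}, {"x": 0, "y": 0, "z": 0, "spin": 0, "gripper": 0.3}, {"x": 14, "y": 0, "z": 0, "spin": 0, "gripper": 0.3}, {"x": 0, "y": 0, "z": -40, "spin": 0, "gripper": 1}, {"x": 0, "y": 0, "z": -45, "spin": 0, "gripper": 1}, {"x": 0, "y": 0, "z": 0, "spin": 0, "gripper": 1}])

```text
time: 20.1
eef_pos: [0.5677, 0.048, 0.1181]
tcp_rot: [0.014, 1.0, -0.001, 0.007]
contact_force: [0.4, -0.4, 0.4]
opening: -0.004
finger_force: 0.0
```

Request:
step_arm(commands=[{"x": -12, "y": -43, "z": 0, "spin": 0, "gripper": 1}, {"x": -12, "y": -43, "z": 0, "spin": 0, "gripper": 1}, {"x": -12, "y": -43, "z": 0, "spin": 0, "gripper": 1}, {"x": -12, "y": -43, "z": 0, "spin": 0, "gripper": 1}, {"x": -12, "y": -43, "z": 0, "spin": 0, "gripper": 1}, {"x": 0, "y": 0, "z": 0, "spin": 8, "gripper": 1}, {"x": 0, "y": 0, "z": 0, "spin": 8, "gripper": 1}, {"x": 0, "y": 0, "z": 0, "spin": 8, "gripper": 1}, {"x": 0, "y": 0, "z": 0, "spin": 8, "gripper": 1}, {"x": 0, "y": 0, "z": 0, "spin": 8, "gripper": 1}])

```text
time: 21.1
eef_pos: [0.6165, -0.1684, 0.1099]
tcp_rot: [0.358, 0.934, 0.0, 0.0]
contact_force: [-0.0, -0.8, -0.3]
opening: -0.002
finger_force: 0.0
```

Request:
step_arm(commands=[{"x": 0, "y": 0, "z": 0, "spin": 8, "gripper": 1}, {"x": 0, "y": 0, "z": 0, "spin": 8, "gripper": 1}, {"x": 0, "y": 0, "z": 0, "spin": 8, "gripper": 1}, {"x": 0, "y": 0, "z": 0, "spin": 8, "gripper": 1}, {"x": 0, "y": 0, "z": 0, "spin": 8, "gripper": 1}, {"x": 0, "y": 0, "z": 0, "spin": 8, "gripper": 1}, {"x": 0, "y": 0, "z": 0, "spin": 2, "gripper": 1}, {"x": 0, "y": 0, "z": 0, "spin": 0, "gripper": 1}, {"x": 0, "y": 0, "z": 0, "spin": 0, "gripper": 1}, {"x": 0, "y": 0, "z": 0, "spin": 0, "gripper": 1}])

```text
time: 22.1
eef_pos: [0.6164, -0.1683, 0.1104]
tcp_rot: [0.717, 0.697, -0.0, -0.0]
contact_force: [0.5, 0.1, 0.8]
opening: 0.003
finger_force: 0.0
```

```bash
python3 st.py; python3 tb.py top t3.png
```

```text
t 22.1 world [ 616.4 -168.3  110.4] fix [ -32.4 -134.3] yaw_y -1.59 tilt [-0.  0. -1.] open 0.003 F [0.5 0.1 0.8]
top block 940 c [-37.7  86. ] size [69.4 68.9] ang 89.7 z [27.2 29.9 32.8]
scene block 954 c [-36.8  84.4] size [67.7 70.7] ang 0.4 z [26.1 28.2 30.4]
```

View pics/t3.png

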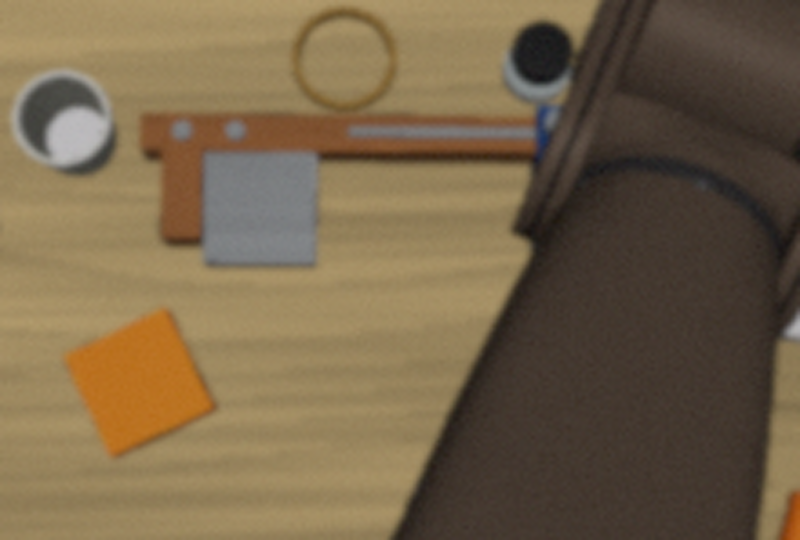

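The crop shows the block (261,208) flush with both the stop (x 204) and the fence (y 152). Next comes the keeper: I descend behind its back face and push.

Request:
step_arm(commands=[{"x": 0, "y": 2, "z": 30, "spin": 0, "gripper": 1}, {"x": 0, "y": 0, "z": 30, "spin": 0, "gripper": 1}, {"x": 0, "y": 0, "z": 20, "spin": 0, "gripper": 1}, {"x": 0, "y": 0, "z": 0, "spin": 0, "gripper": 1}, {"x": 5, "y": 0, "z": 0, "spin": 0, "gripper": 1}, {"x": 5, "y": 0, "z": 0, "spin": 0, "gripper": 1}, {"x": 5, "y": 0, "z": 0, "spin": 0, "gripper": 1}, {"x": 5, "y": 0, "z": 0, "spin": 0, "gripper": 1}, {"x": 8, "y": 0, "z": 0, "spin": 0, "gripper": 1}, {"x": 8, "y": 0, "z": 0, "spin": 0, "gripper": 1}])

```text
time: 23.2
eef_pos: [0.6203, -0.1322, 0.0317]
tcp_rot: [0.717, 0.697, 0.0, 0.001]
contact_force: [0.3, -1.2, 0.6]
opening: -0.0
finger_force: 1.2
```

```bash
python3 st.py
```

```text
t 23.2 world [ 620.3 -132.2   31.7] fix [-29.5 -98.2] yaw_y -1.63 tilt [ 0.002 -0.001 -1.   ] open -0.0 F [ 0.3 -1.2  0.6]
```

Request:
step_arm(commands=[{"x": 9, "y": 0, "z": 0, "spin": 0, "gripper": 1}, {"x": 10, "y": 0, "z": 0, "spin": 0, "gripper": 1}, {"x": 10, "y": 0, "z": 0, "spin": 0, "gripper": 1}, {"x": 10, "y": 0, "z": 0, "spin": 0, "gripper": 1}, {"x": 10, "y": 0, "z": 0, "spin": 0, "gripper": 1}, {"x": 10, "y": 0, "z": 0, "spin": 0, "gripper": 1}, {"x": 10, "y": 0, "z": 0, "spin": 0, "gripper": 1}, {"x": 10, "y": 0, "z": 0, "spin": 0, "gripper": 1}, {"x": 6, "y": 0, "z": 0, "spin": 0, "gripper": 1}, {"x": 0, "y": 0, "z": 0, "spin": 0, "gripper": 1}])

```text
time: 24.2
eef_pos: [0.621, -0.0458, 0.0301]
tcp_rot: [0.717, 0.697, -0.0, -0.001]
contact_force: [-0.5, 0.5, -0.7]
opening: -0.004
finger_force: 0.0
```

```bash
python3 st.py; python3 tb.py
```

```text
t 24.2 world [621.  -45.8  30.1] fix [-31.3 -11.8] yaw_y -1.57 tilt [-0.002  0.001 -1.   ] open -0.004 F [-0.5  0.5 -0.7]
top block 479 c [-38. 100.] size [40.8 68.2] ang 89.1 z [27.2 30.2 33.4]
scene block 952 c [-37.6  84.1] size [69.7 70.9] ang 1.9 z [25.9 28.2 30.5]
```

Request:
step_arm(commands=[{"x": 4, "y": 0, "z": 0, "spin": 0, "gripper": 1}, {"x": 5, "y": 0, "z": 0, "spin": 0, "gripper": 1}, {"x": 5, "y": 0, "z": 0, "spin": 0, "gripper": 1}, {"x": 3, "y": 0, "z": 0, "spin": 0, "gripper": 1}, {"x": 2, "y": 0, "z": 0, "spin": 0, "gripper": 1}, {"x": 2, "y": 0, "z": 0, "spin": 0, "gripper": 1}, {"x": 1, "y": 0, "z": 0, "spin": 0, "gripper": 1}, {"x": 1, "y": 0, "z": 0, "spin": 0, "gripper": 1}, {"x": 0, "y": 0, "z": 0, "spin": 0, "gripper": 1}, {"x": 0, "y": 0, "z": 0, "spin": 0, "gripper": 1}])

```text
time: 25.3
eef_pos: [0.6229, -0.0242, 0.031]
tcp_rot: [0.717, 0.697, 0.0, 0.0]
contact_force: [-0.7, -0.7, -0.0]
opening: -0.005
finger_force: 0.4
```

Request:
step_arm(commands=[{"x": 1, "y": 0, "z": 0, "spin": 0, "gripper": 1}, {"x": 1, "y": 0, "z": 0, "spin": 0, "gripper": 1}, {"x": 0, "y": 0, "z": 0, "spin": 0, "gripper": 1}, {"x": 0, "y": 0, "z": 0, "spin": 0, "gripper": 1}, {"x": 0, "y": 0, "z": 0, "spin": 0, "gripper": 1}, {"x": 0, "y": 0, "z": 0, "spin": 0, "gripper": 1}, {"x": 0, "y": 0, "z": 0, "spin": 0, "gripper": 1}, {"x": 0, "y": 0, "z": 0, "spin": 0, "gripper": 1}, {"x": 0, "y": 0, "z": 0, "spin": 0, "gripper": 1}, {"x": 0, "y": 0, "z": 0, "spin": 0, "gripper": 1}])

```text
time: 26.3
eef_pos: [0.6228, -0.0224, 0.0308]
tcp_rot: [0.717, 0.697, 0.0, 0.0]
contact_force: [0.6, -1.1, 1.5]
opening: 0.002
finger_force: 0.6
```

```bash
python3 st.py; python3 tb.py
```

```text
t 26.3 world [622.8 -22.4  30.8] fix [-30.2  11.7] yaw_y -1.63 tilt [ 0. -0. -1.] open 0.002 F [ 0.6 -1.1  1.5]
top block 53 c [-31.6 116.5] size [ 7.  54.5] ang 89.2 z [27.3 29.7 31.9]
scene block 963 c [-37.4  84. ] size [68.7 71.8] ang 0.0 z [25.9 28.2 30.6]
```

Request:
step_arm(commands=[{"x": 1, "y": 0, "z": 0, "spin": 0, "gripper": 1}, {"x": 1, "y": 0, "z": 0, "spin": 0, "gripper": 1}, {"x": 1, "y": 0, "z": 0, "spin": 0, "gripper": 1}, {"x": 0, "y": 0, "z": 0, "spin": 0, "gripper": 1}, {"x": 0, "y": 0, "z": 0, "spin": 0, "gripper": 1}, {"x": 0, "y": 0, "z": 0, "spin": 0, "gripper": 1}, {"x": 0, "y": 0, "z": 0, "spin": 0, "gripper": 1}, {"x": 0, "y": 0, "z": 0, "spin": 0, "gripper": 1}, {"x": 0, "y": 0, "z": 0, "spin": 0, "gripper": 1}, {"x": 0, "y": 0, "z": 0, "spin": 0, "gripper": 1}])

```text
time: 27.4
eef_pos: [0.6227, -0.0215, 0.0308]
tcp_rot: [0.717, 0.697, -0.001, 0.001]
contact_force: [-0.1, -7.5, 1.5]
opening: 0.003
finger_force: 4.1
```

Request:
step_arm(commands=[{"x": 1, "y": 0, "z": 0, "spin": 0, "gripper": 1}, {"x": 1, "y": 0, "z": 0, "spin": 0, "gripper": 1}, {"x": 0, "y": 0, "z": 0, "spin": 0, "gripper": 1}, {"x": 0, "y": 0, "z": 0, "spin": 0, "gripper": 1}, {"x": 0, "y": 0, "z": 0, "spin": 0, "gripper": 1}, {"x": 0, "y": 0, "z": 0, "spin": 0, "gripper": 1}, {"x": 0, "y": 0, "z": 0, "spin": 0, "gripper": 1}, {"x": 0, "y": 0, "z": 0, "spin": 0, "gripper": 1}, {"x": 0, "y": 0, "z": 0, "spin": 0, "gripper": 1}, {"x": 0, "y": 0, "z": 0, "spin": 0, "gripper": 1}])

```text
time: 28.4
eef_pos: [0.6227, -0.0214, 0.0308]
tcp_rot: [0.716, 0.698, -0.002, 0.002]
contact_force: [-1.8, -13.8, 0.0]
opening: 0.001
finger_force: 7.0
```

```bash
python3 st.py; python3 tb.py
```

```text
t 28.4 world [622.7 -21.4  30.8] fix [-30.3  12.7] yaw_y -1.53 tilt [-0.    -0.007 -1.   ] open 0.001 F [ -1.8 -13.8   0. ]
scene block 957 c [-37.1  84.5] size [71.  67.8] ang 89.8 z [26.  28.3 30.5]
```

The keeper has stalled at 14 N, with its face where expected (travel about 140 mm). I back off, rise clear and check.

Request:
step_arm(commands=[{"x": -10, "y": 0, "z": 0, "spin": 0, "gripper": 1}, {"x": -20, "y": 0, "z": 0, "spin": 0, "gripper": 1}, {"x": 0, "y": 0, "z": -40, "spin": 0, "gripper": 1}, {"x": 0, "y": 0, "z": -45, "spin": 0, "gripper": 1}, {"x": 0, "y": 0, "z": -45, "spin": 0, "gripper": 1}, {"x": -45, "y": 0, "z": 0, "spin": 0, "gripper": 1}, {"x": -45, "y": 0, "z": 0, "spin": 0, "gripper": 1}, {"x": -45, "y": 0, "z": 0, "spin": 0, "gripper": 1}, {"x": -45, "y": 0, "z": 0, "spin": 0, "gripper": 1}, {"x": 0, "y": 0, "z": 0, "spin": 0, "gripper": 1}])

```text
time: 29.5
eef_pos: [0.6161, -0.2319, 0.1605]
tcp_rot: [0.719, 0.695, -0.0, 0.0]
contact_force: [0.4, -0.2, -0.3]
opening: -0.0
finger_force: 0.0
```

```bash
python3 st.py; python3 tb.py top t4.png
```

```text
t 29.5 world [ 616.1 -231.9  160.5] fix [ -30.9 -197.9] yaw_y -1.93 tilt [ 0. -0. -1.] open -0.0 F [ 0.4 -0.2 -0.3]
top block 925 c [-38.1  86.1] size [69.7 68.1] ang 90.0 z [27.3 30.1 33. ]
top keeper 248 c [-32.2  37.8] size [58.  22.1] ang 0.4 z [44.7 47.9 50.6]
scene block 958 c [-36.9  84.4] size [67.8 71. ] ang 0.5 z [26.1 28.3 30.6]
```

View pics/t4.png

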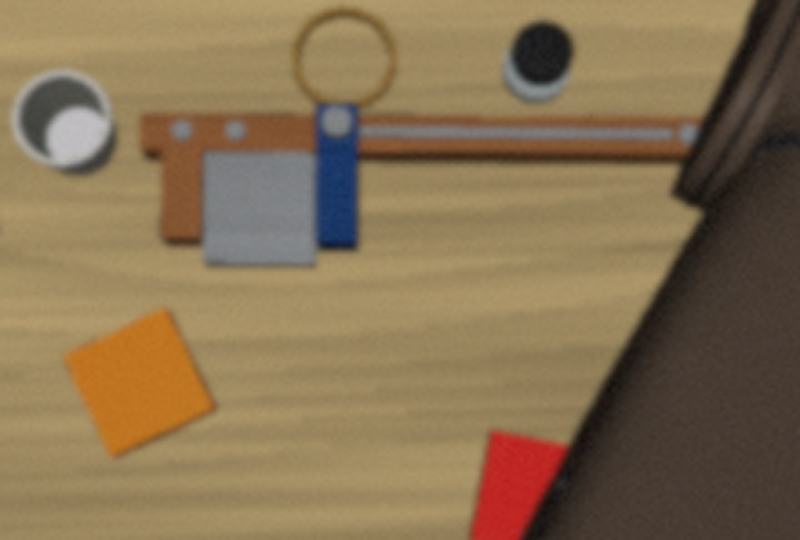

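The crop shows the block (260,208) tight between the stop (x 204), the fence (y 152) and the keeper (x 317). The bystanders have not moved and the hand is clear.

```bash
python3 -c "
from plant import *
print(sign_off())"
```

```text
the job is handed in; nothing more can be done
None
```

The block sits flat against the fence and hard against the end stop, the keeper touches its other side, the hand is clear, and the job was handed in at about 30 s of the 51 s allowed; no verdict came back.

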